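Lay the upright bracket down in its tray

ROBOT

A 6-joint arm with a two-finger parallel gripper is mounted at the origin on a cart in front of the work surface, level with it; the furniture and walls round the work are solid. World frame = base frame: x ahead of the robot, y to its left, z up, the work surface at z = 0. Lengths are in m, angles in degrees, forces in N, time in s.
With the tool pointing down it reaches from about 0.3 to 0.75 m from the base axis. Payload 8.5 kg.
Tool frame: the origin (TCP) lies midway between the tips of the shut fingers; the grasp point (between the pads) lies env.tcp_to_grasp behind it (env.tcp_to_grasp is the distance from the TCP to the grasp point, in m); z points along the fingers, y is the line along which they close (so a half turn about z gives the same grasp; the last joint's range is limited). The gripper opens to 85 mm and grips with 20 to 120 N. Pads are 22 mm wide; open, the fingers measure 114 mm over their backs; the gripper's body (76 mm by 85 mm) begins 54 mm behind the grasp point. The pads swing forward as they close: fully open they stand 13 mm farther back than shut.
Start: joints at [-86.133, 21.807, 74.336, -0, 83.858, -12.336], TCP at [0.153, -0.528, 0.231] pointing down, gripper open.
Joint ranges: [-178.18, 178.18], [-50.72, 133.34], [12.68, 142.11], [-81.47, 261.47], [9.98, 163.14], [-165.26, 165.26]. Speed limits (degrees/s): [136.94, 136.94, 180, 180, 180, 180].

INTERFACE

Orientations are given as a 3x3 rotation matrix whose columns are the frame's x, y, z axes.
In Python, from rig import observe, optics, job, env gives the robot as it stands. The module is installed in compiled form; this text tells all that it offers.
- The arm moves only by the shell command python3 -m jog 'ROWS' [FORCE]. ROWS is JSON, a list of rows, each a list of 7 numbers: the turn, a rotation vector about the tool's x, y, z in rad, then the shift along the tool's x, y, z in m, then the opening in per cent of the stroke, from 0 (shut) to 100 (fully open). A call has 1 to 10 rows; each row shifts and turns the commanded pose from where the row before left it, along the tool's axes as they then stand; what a row does not reach is not made up. A row lasts 1/8 s, in which the tool goes at most 62.5 mm and 10.7 degrees, less where a joint would pass 70% of its speed; a pose out of reach is approached as far as the arm can. A call is refused whole if a number of a shift passes 0.0625 or a number of a turn 0.188, either way. A call with a gripper value outside its range is refused whole. The fingers move at their own pace and stop on an object; FORCE is the grip in N (left out, the last holds). Time passes only in rows, so rows that do not move let the fingers close. It gives the time, the measured TCP pose, the force, the opening and the grip force at its end, in the units of the state.
- observe(): the state, without advancing time (a new reading comes with each control period).
- optics.get_image(name): name is "scene" or "top" or "wrist"; returns a dict with "pixels" (480x640x3 uint8, red, green, blue), "mtx" (3x3 intrinsics, pixels), "rvec" (rotation vector, rad) and "tvec" (3), from world to camera coordinates, as OpenCV has them. Camera axes: x right, y down, z forward; pixel columns grow to the right and rows downward; lengths in m; the calibration is good to about 2 mm. A picture is of the moment at which its call begins. There is no depth.
- job.close_job(): hands the job in; it is judged then, once.
The state is a dict: "time_s": time; "q": joint angles; "qvel": joint speeds; "joint_efforts": joint torques, N m; "position": TCP position; "tool_rot": TCP orientation; "ft_force": force on the tool from outside, world axes, zero at the start; "wrist_torque": the same for the moment, N m; "grip_width": finger opening in m; "gripper_force": force on a finger pad.
Only numpy, scipy, OpenCV 4.12 (cv2) and the standard library are available. Lean on these libraries where they do the work, as an engineer would, in place of code of your own. Each camera call takes 0.05 s, during which the arm holds its last target. There are 200 camera calls.

TASK

The yellow bracket stands upright on its foot in the wooden tray. Without pinching or lifting it, tip it over with the fingers, away from the stop block, and ease it down so that it lands gently on its flat plate instead of dropping; then push it back along the tray until its foot sits flush against the felt of the stop block. Leave the nut, the rubber boot and the oil stone beside the tray where they are.

Things in the scene. Friction and masses are not known exactly. Their poses are not given: they have to be found in the camera images.
- bracket: Loose yellow metal bracket, 0.28 kg: foot flange 56 mm (x) by 70 mm (y), 9 mm thick, and an upright plate 160 mm tall, 70 mm wide, 6 mm thick, flush with the foot's -x edge; two slim braces on the +x side up to 60 mm high. Origin: centre of the foot's underside; z up the plate. Its -x side faces the tray's open end: it tips that way over the foot's -x edge and falls by itself beyond about 13 degrees.
- bracket_foot (a point): Centre of the foot's underside (the bracket's origin), same axes as the bracket. Lying, it is 28 mm above the tray's floor.
- bracket_top (a point): Middle of the plate's top edge: x = -25 mm, z = 160 mm in the bracket's frame, same axes. Nothing but the bare 6 mm plate within 95 mm below it. Lying, it is 3 mm above the tray's floor and the bracket's z axis is level.
- tray: Wooden tray fixed to the bench: plank 168 mm long, 100 mm wide, 22 mm thick; across its +x end a felt-faced stop block, 30 mm above the plank; two low side rails (8 mm high, 79 mm clear between). Its -x end is open. Origin: at bench level under the middle of the 146 mm long floor; x along the tray to the stop block, y across, z up.
- stop_face (a point): Middle of the foot of the stop's felt face, at the tray's floor (22 mm above the bench), 73 mm along +x from the tray's origin, same axes as the tray. The floor ends 146 mm from here along -x, so the top edge of the seated bracket overhangs it by 14 mm. At the start the foot's underside centre is 31 to 40 mm from this face.
- nut: Steel hex nut, 22x24x12 mm, loose on the bench beside the tray. Origin: centre of its underside. Leave alone.
- boot: Black rubber dust boot, 25x36x17 mm, loose on the bench beside the tray. Origin: centre of its underside. Leave alone.
- stone: Dark oil stone, 25x51x13 mm, loose on the bench beside the tray. Origin: centre of its underside. Leave alone.

How it is judged (in metres and radians):
At the end, for the whole second after the job is handed in: The bracket lies on its flat plate at rest, top edge away from the stop block, the foot's underside within 6 mm of the stop's felt and within 20 mm of the tray's middle line, turned less than 0.12 rad from the tray (angle between bracket's own z axis and vertical between 1.5 and 1.65 rad and x of bracket_foot in the frame of stop_face above -0.006 m and y of bracket_foot in the frame of stop_face between -0.02 and 0.02 m and x of bracket_top in the frame of stop_face below -0.14 m and z of bracket_top in the frame of stop_face below 0.012 m and angle between the y axis of bracket and the y axis of tray, either way round below 0.12 rad and linear speed of bracket below 0.02 m/s); the robot touches nothing.
It fails at once if the bracket falls or lands hard: it turns faster than 5 rad/s (angular speed of bracket above 5 rad/s).
It fails at once if the bracket is lifted: the centre of its foot's underside rises more than 75 mm above the bench (53 mm above the tray's floor) (height (world z) of bracket_foot above 0.075 m).
It fails at once if the bracket is pinched: the fingers press on it with more than 30 N (contact force between the fingers and bracket above 30 N).
It fails at once if the nut, the rubber boot or the oil stone is moved by more than 15 mm (distance of any of nut, boot, stone from where it was at the start of the episode above 0.015 m).
It also fails if it takes over 51 s, if anything falls off the work surface, if the arm or the gripper's body presses on something with over 40 N, if the wrist force passes 120 N, or if a joint passes its speed limit or range.

## Working session

There is one attempt and no reset: what is moved stays moved. The work goes in short steps, Python scripts to look and compute and a shell command to move; the robot and the scene stay as the last step left them, time stands still between calls to the robot, and variables do not carry over. Pictures are saved under pics/ and viewed, at most 13 in all, crops included, and the job is handed in when it is done.

```bash
mkdir -p pics; python3 - <<'E'
from rig import observe, optics, env
import cv2,numpy as np
s=observe();print(s['time_s'],s['position'],np.round(s['tool_rot'],3),s['grip_width'],env.tcp_to_grasp)
for n in('top','scene'):
    d=optics.get_image(n);cv2.imwrite(f'pics/{n}0.png',d['pixels'][:,:,::-1])
    R=cv2.Rodrigues(np.array(d['rvec']))[0];print(n,-R.T@np.ravel(d['tvec']),np.round(R,2).tolist(),d['mtx'][0][0])
E
```

```text
0.0 [ 0.15346311 -0.52783751  0.23072082] [[ 0.96   0.279 -0.   ]
 [ 0.279 -0.96   0.001]
 [ 0.    -0.001 -1.   ]] 0.08533832154903079 0.0187
top [0.40545365 0.04871339 1.09448289] [[0.01, -1.0, -0.03], [-0.98, -0.01, -0.19], [0.19, 0.03, -0.98]] 572.2142162530448
scene [-0.02573039  0.4831807   0.58683533] [[-0.56, -0.83, 0.02], [-0.45, 0.28, -0.85], [0.7, -0.49, -0.53]] 534.0331638834457
```

View pics/top0.png

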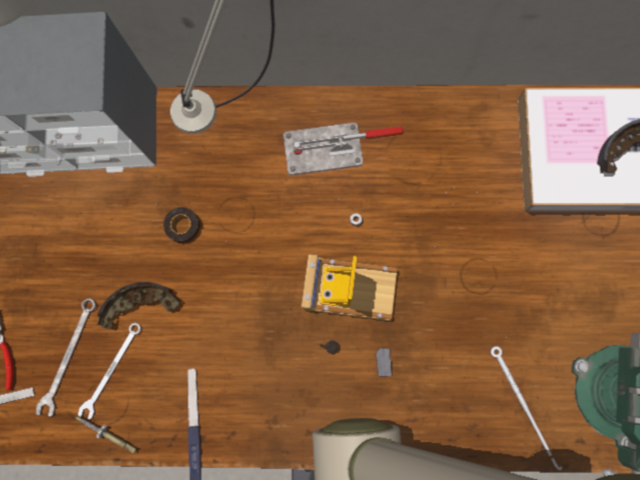

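View pics/scene0.png

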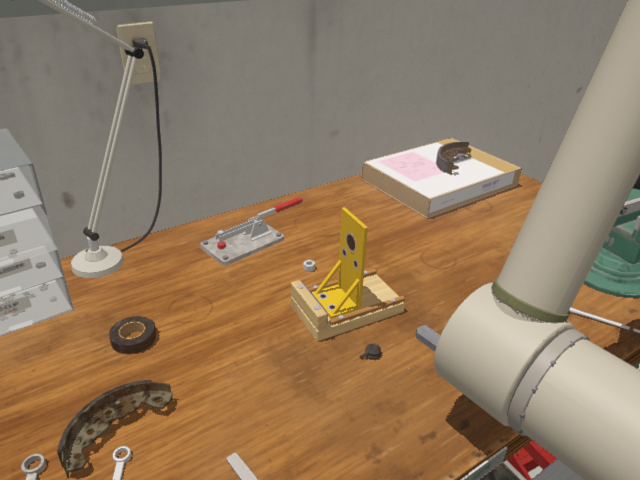

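The top view shows the tray at cols 303–397, rows 255–320. The stop is at its left end (world +y) and the bracket plate is at about (355,280). The nut is at (356,219), the boot at (331,347) and the stone at (384,362). I'll zoom in for corner pixels.

```bash
python3 - <<'E'
import cv2,numpy as np
a=cv2.imread('pics/top0.png')[245:330,290:410];b=cv2.imread('pics/scene0.png')[200:340,285:410]
a=cv2.resize(a,None,fx=5,fy=5,interpolation=2);cv2.imwrite('pics/crop_t.png',a)
cv2.imwrite('pics/crop_s.png',cv2.resize(b,None,fx=4,fy=4,interpolation=2))
E
```

```text
(no output)
```

View pics/crop_t.png

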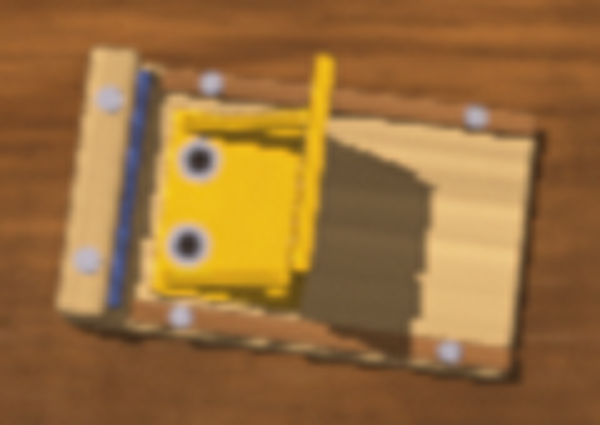

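View pics/crop_s.png

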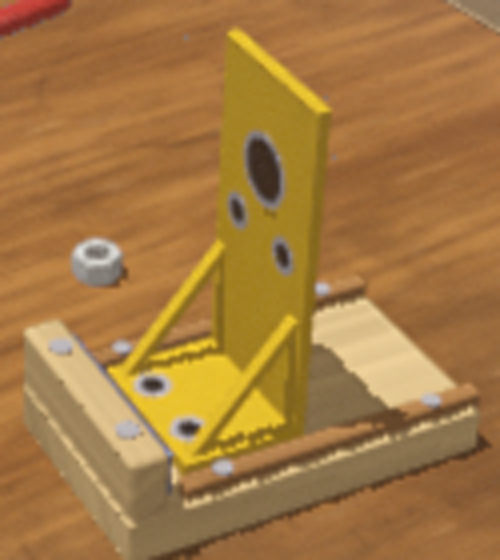

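The crops show these points. Top crop (5x, offset 290,245):
- felt line from (143,70) to (112,305)
- open-end corners at (536,133) and (509,372)
- plate top edge from (324,56) to (302,270)

Scene crop (4x, offset 285,200):
- plate top corners at (233,32) and (324,110)
- foot corner by the stop at (185,468)

```bash
cat > h.py <<'E'
from rig import observe, optics
import cv2,numpy as np
def ray(d,uv):
    R=cv2.Rodrigues(np.array(d['rvec']))[0];t=np.ravel(d['tvec'])
    n=cv2.undistortPoints(np.array([[uv]],float),np.array(d['mtx']),None)[0,0]
    return -R.T@t, R.T@np.array([n[0],n[1],1])
def onz(d,uv,z):
    o,v=ray(d,uv);return o+v*(z-o[2])/v[2]
def tri(d1,u1,d2,u2):
    o,v=ray(d1,u1);p,w=ray(d2,u2);s=np.linalg.lstsq(np.c_[v,-w],p-o,rcond=None)[0]
    return (o+v*s[0]+p+w*s[1])/2,np.linalg.norm(o+v*s[0]-p-w*s[1])
E
python3 - <<'E'
from h import *
np.set_printoptions(precision=4,suppress=True)
T=optics.get_image('top');S=optics.get_image('scene')
t=lambda u,v:(290+(u+.5)/5-.5,245+(v+.5)/5-.5); s=lambda u,v:(285+(u+.5)/4-.5,200+(v+.5)/4-.5)
for n,p,z in[('feltN',(138,68),.05),('feltS',(108,305),.05),('endN',(536,133),.03),('endS',(509,372),.03),('topN',(324,56),.182),('topS',(302,270),.182)]:print(n,onz(T,t(*p),z))
print(tri(T,t(324,56),S,s(233,32)),tri(T,t(302,270),S,s(324,110)))
print('sc topN',onz(S,s(233,32),.182),onz(S,s(324,110),.182))
print('sc felt',onz(S,s(75,338),.05),onz(S,s(165,460),.05),'end',onz(S,s(362,290),.03),onz(S,s(478,390),.03))
a=onz(T,t(536,133),.03)-onz(T,t(509,372),.03);print(np.degrees(np.arctan2(a[1],a[0])))
for n,p in[('nut',(356,219)),('boot',(331,347)),('stone',(384,362))]:print(n,onz(T,p,.01))
E
```

```text
feltN [0.5821 0.0872 0.05  ]
feltS [0.4943 0.0971 0.05  ]
endN [ 0.5617 -0.0615  0.03  ]
endS [ 0.4726 -0.0503  0.03  ]
topN [0.5641 0.0222 0.182 ]
topS [0.4948 0.0292 0.182 ]
(array([0.5635, 0.0212, 0.1803]), np.float64(0.0025288549741572615)) (array([0.4946, 0.029 , 0.1812]), np.float64(0.0005891215655425705))
sc topN [0.5601 0.0223 0.182 ] [0.4934 0.0296 0.182 ]
sc felt [0.5719 0.0876 0.05  ] [0.4875 0.101  0.05  ] end [ 0.5549 -0.0555  0.03  ] [ 0.4724 -0.0505  0.03  ]
-7.126289002490264
nut [0.6666 0.0141 0.01  ]
boot [0.4209 0.0608 0.01  ]
stone [ 0.3945 -0.0376  0.01  ]
```

```bash
python3 -m jog '[[0,0,0,0.043,-0.0355,0,60],[0,0,0,0.043,-0.0355,0,60],[0,0,0,0.043,-0.0355,0,60],[0,0,0,0.043,-0.0355,0,60],[0,0,0,0.043,-0.0355,0,60],[0,0,0,0.043,-0.0355,0,60],[0,0,0,0.043,-0.0355,0,60],[0,0,0,0.043,-0.0355,0,60],[0,0,0,0.043,-0.0355,0,60],[0,0,0,0.043,-0.0355,0,60]]'
python3 -m jog '[[0,0,0.1,0,0,0,40],[0,0,0.1,0,0,0,40],[0,0,0.1,0,0,0,40],[0,0,0.1,0,0,0,40],[0,0,0,0,0,0,40]]'
python3 - <<'E'
from h import *
s=observe();p=np.array(s['position']);R=np.array(s['tool_rot'])
print(s['time_s'],np.round(R,3).tolist(),s['grip_width'],'move',R.T@(np.array([.529,.0255,.225])-p))
E
```

```text
time_s: 1.45
position: [0.4681, -0.0655, 0.2314]
tool_rot: [[0.96, 0.279, 0.0], [0.279, -0.96, -0.0], [0.0, 0.0, -1.0]]
ft_force: [0.9, -1.6, 1.5]
grip_width: 0.0512
gripper_force: 0.0
time_s: 2.08
position: [0.4673, -0.0672, 0.2312]
tool_rot: [[0.993, -0.116, -0.0], [-0.116, -0.993, 0.0], [-0.0, -0.0, -1.0]]
ft_force: [-0.7, -0.3, 0.9]
grip_width: 0.0341
gripper_force: 0.0
2.075 [[0.993, -0.116, -0.0], [-0.116, -0.993, 0.0], [-0.0, -0.0, -1.0]] 0.0341135101579506 move [ 0.05056561 -0.09925451  0.00622726]
```

```bash
python3 -m jog '[[0,0,0,0.0255,-0.05,0,40],[0,0,0,0.025,-0.0495,0,40],[0,0,0,0,0,0,40],[0,0,0,0,0,0.025,40],[0,0,0,0,0,0.02,40],[0,0,0,0,0,0,40]]'
python3 - <<'E'
from h import *
ims=[]
for n,(r,c) in(('scene',(170,260)),('top',(215,280))):
    d=optics.get_image(n);ims.append(cv2.resize(d['pixels'][r:r+150,c:c+150,::-1],None,fx=2.6,fy=2.6,interpolation=2))
cv2.imwrite('pics/a.png',np.hstack(ims))
E
```

```text
time_s: 2.82
position: [0.5282, 0.0252, 0.1853]
tool_rot: [[0.993, -0.116, -0.003], [-0.116, -0.993, 0.0], [-0.003, -0.0, -1.0]]
ft_force: [0.8, -1.0, -0.2]
grip_width: 0.0342
gripper_force: 0.0
```

View pics/a.png

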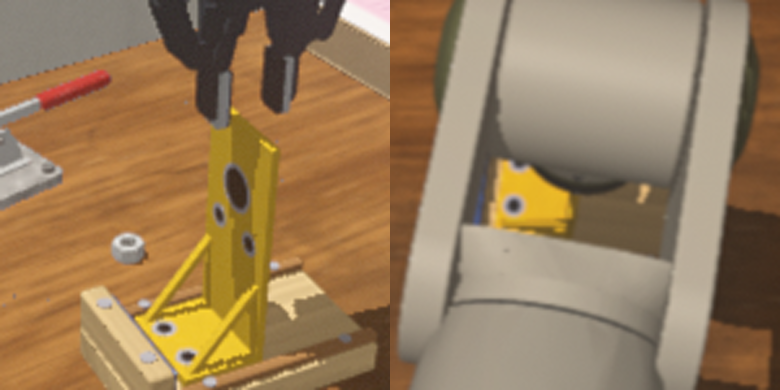

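The left view shows the two fingers straddling the plate's top edge, with tips at about (218,125) and (280,110) and plate edge between (215,105) and (275,150). I'll lower the fingers around it and start the tip.

```bash
python3 -m jog '[[0,0,0,0,0,0.015,40],[0,0,0,0,0,0.015,40],[0,0,0,0,0,0,40],[0.04,0,0,0,0.0053,0,40],[0.04,0,0,0,0.0053,0,40],[0.04,0,0,0,0.0053,0,40],[0.04,0,0,0,0.0053,0,40]]'
python3 -m jog '[[0.04,0,0,0,0.0053,0,40],[0.04,0,0,0,0.0053,0,40],[0.04,0,0,0,0.0053,0,40],[0.04,0,0,0,0.0053,0,40],[0.04,0,0,0,0.0053,0,40],[0.04,0,0,0,0.0053,0,40],[0,0,0,0,0,0,40],[0,0,0,0,0,0,40]]'
cat > look.py <<'E'
from h import *
import sys
s=observe();p=np.array(s['position']);R=np.array(s['tool_rot'])
P=np.array([.5286,.0225,.022]);u=np.array([.116,.993,0]);r=p-P
print('tilt',np.degrees(np.arctan2(R[:,2]@u,-R[2,2])),'TCP rel P u,z,lat',r@u*1e3,r[2]*1e3,r@[.993,-.116,0]*1e3,np.round(s['q'],0))
if len(sys.argv)>1:
    d=optics.get_image('scene');cv2.imwrite(sys.argv[1],cv2.resize(d['pixels'][170:370,250:450,::-1],None,fx=2.5,fy=2.5,interpolation=2))
E
python3 look.py pics/b.png
```

```text
time_s: 3.8
position: [0.5272, 0.0042, 0.1565]
tool_rot: [[0.993, -0.115, 0.021], [-0.116, -0.98, 0.159], [0.002, -0.16, -0.987]]
ft_force: [0.0, -0.3, -0.1]
grip_width: 0.0343
gripper_force: 0.1
time_s: 4.8
position: [0.5232, -0.0257, 0.1472]
tool_rot: [[0.993, -0.107, 0.046], [-0.117, -0.915, 0.386], [0.001, -0.389, -0.921]]
ft_force: [-0.7, -1.1, -0.0]
grip_width: 0.0338
gripper_force: 0.1
tilt 22.880129976721626 TCP rel P u,z,lat -48.536339405677005 125.2134560436732 0.2073669549116962 [-27.  25.  88.  22.  76.  63.]
```

View pics/b.png

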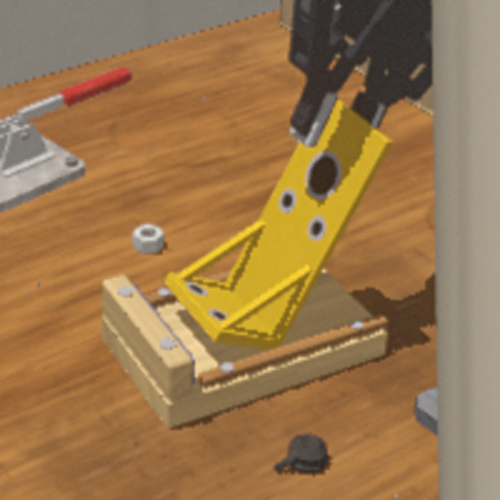

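The bracket is tipped about 28° and rests on the lower finger. The plate's top corners are near (335,100) and (390,140), and its foot edge is still on the tray. I'll carry on to 45°.

```bash
python3 -m jog '[[0.04,0,0,0,0.0053,0,40],[0.04,0,0,0,0.0053,0,40],[0.04,0,0,0,0.0053,0,40],[0.04,0,0,0,0.0053,0,40],[0.04,0,0,0,0.0053,0,40],[0.04,0,0,0,0.0053,0,40],[0.04,0,0,0,0.0053,0,40],[0.04,0,0,0,0.0053,0,40],[0.04,0,0,0,0.0053,0,40],[0.026,0,0,0,0.0035,0,40]]'
python3 look.py
python3 - <<'E'
import numpy as np
# plate end E (underside) relative P, lower finger at 45deg, y/z tool moves per theta
y=np.array([-.707,-.707]);z=np.array([.707,-.707])
E=lambda t:160*np.array([-np.sin(t),np.cos(t)])
T=np.radians(np.linspace(50,89,14))
for a,b in zip(T,T[1:]):d=E(b)-E(a);print(np.round([d@y,d@z],1),end=' ')
E
```

```text
time_s: 6.1
position: [0.518, -0.0686, 0.1189]
tool_rot: [[0.993, -0.083, 0.083], [-0.117, -0.7, 0.704], [-0.0, -0.709, -0.705]]
ft_force: [0.5, -0.0, -0.1]
grip_width: 0.0341
gripper_force: 0.3
tilt 45.15222782838706 TCP rel P u,z,lat -91.67061351714081 96.90138159070355 0.04852559640398067 [-39.  34.  88.  37.  87.  46.]
[8.3 0.9] [8.3 1.4] [8.2 1.8] [8.1 2.2] [7.9 2.7] [7.8 3.1] [7.6 3.5] [7.4 3.9] [7.2 4.3] [7.  4.6] [6.7 5. ] [6.5 5.3] [6.2 5.7]
```

```bash
python3 -m jog '[[0,0,0,0,0.0083,-0.0002,40],[0,0,0,0,0.0083,0.0003,40],[0,0,0,0,0.0082,0.0007,40],[0,0,0,0,0.0081,0.0011,40],[0,0,0,0,0.0079,0.0016,40],[0,0,0,0,0.0078,0.002,40],[0,0,0,0,0.0076,0.0024,40],[0,0,0,0,0.0074,0.0028,40],[0,0,0,0,0.0072,0.0032,40],[0,0,0,0,0,0,40]]'
python3 look.py pics/c.png
```

```text
time_s: 7.35
position: [0.5133, -0.1083, 0.0589]
tool_rot: [[0.993, -0.083, 0.083], [-0.117, -0.702, 0.703], [-0.001, -0.708, -0.706]]
ft_force: [0.0, -0.4, 0.3]
grip_width: 0.0342
gripper_force: 0.5
tilt 45.045480069716675 TCP rel P u,z,lat -131.6801722580725 36.86146803066743 -0.04626734604698361 [-42.  40.  88.  35.  83.  40.]
```

View pics/c.png

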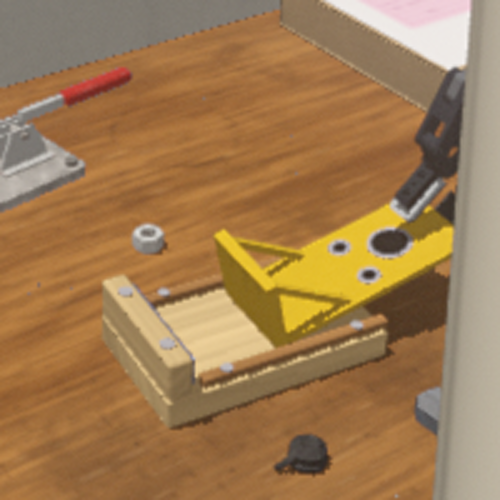

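The plate is now at about 77°. Its underside end rests on the lower finger near (450,215), and the foot edge is on the floor at (285,340). I'll do the last part at half speed.

```bash
python3 -m jog '[[0,0,0,0,0.0035,0.0017,40],[0,0,0,0,0.0035,0.0018,40],[0,0,0,0,0.0034,0.0019,40],[0,0,0,0,0.0033,0.0019,40],[0,0,0,0,0.0032,0.002,40],[0,0,0,0,0.0032,0.002,40],[0,0,0,0,0.0031,0.0021,40],[0,0,0,0,0.003,0.0022,40],[0,0,0,0,0,0,40]]'
python3 look.py
```

```text
time_s: 8.52
position: [0.5125, -0.1156, 0.0296]
tool_rot: [[0.993, -0.083, 0.083], [-0.117, -0.702, 0.703], [-0.0, -0.708, -0.707]]
ft_force: [0.2, -0.2, -1.6]
grip_width: 0.0343
gripper_force: 0.5
tilt 45.033525306805295 TCP rel P u,z,lat -139.02781290484083 7.565476667361185 -0.006748603665833464 [-43.  43.  88.  35.  81.  38.]
```

```bash
python3 -m jog '[[0,0,0,0,0.002,0,40],[0,0,0,0,0.002,0,40],[0,0,0,0,0,-0.007,40],[0,0,0,0,0,-0.02,40],[0,0,0,0,0,-0.03,40],[0,0,0,0,0,-0.03,40]]'
python3 -m jog '[[-0.157,0,0,0,0,0,0],[-0.157,0,0,0,0,0,0],[-0.157,0,0,0,0,0,0],[-0.157,0,0,0,0,0,0],[-0.157,0,0,0,0,0,0],[0,0,0,0,0,0,0],[0,0,0,0,0,0,0]]'
python3 look.py pics/d.png
```

```text
time_s: 9.28
position: [0.5048, -0.1804, 0.0895]
tool_rot: [[0.993, -0.083, 0.083], [-0.117, -0.702, 0.703], [0.0, -0.707, -0.707]]
ft_force: [-0.8, 0.6, -0.2]
grip_width: 0.0346
gripper_force: 0.0
time_s: 10.15
position: [0.505, -0.1799, 0.0886]
tool_rot: [[0.993, -0.117, 0.0], [-0.117, -0.993, 0.003], [-0.0, -0.003, -1.0]]
ft_force: [-0.5, -0.9, -0.4]
grip_width: -0.0
gripper_force: 0.0
tilt 0.17390475688223708 TCP rel P u,z,lat -203.68377997953354 66.59586145334693 0.034702066101552353 [-32.  29.  89.   0.  62.  64.]
```

View pics/d.png

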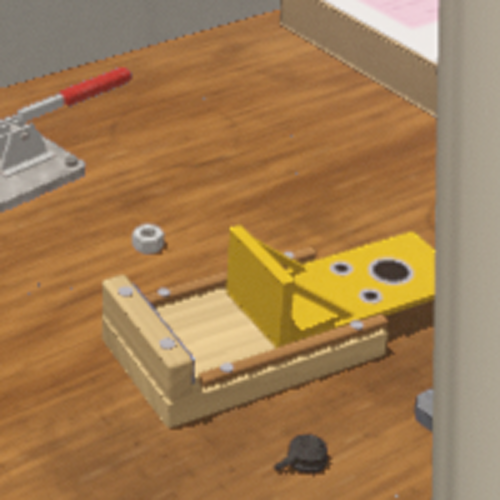

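It lies flat, with its foot edge at (285,340). The gap to the felt is still open, and the nut, boot and stone haven't moved. Next I'll lower the shut fingers beyond the plate's end and push.

```bash
python3 -m jog '[[0,0,0,0,0,0.04,0],[0,0,0,0,0,0.037,0],[0,0,0,0,-0.012,0,0],[0,0,0,0,-0.012,0,0],[0,0,0,0,-0.008,0,0],[0,0,0,0,-0.008,0,0],[0,0,0,0,-0.008,0,0],[0,0,0,0,-0.008,0,0],[0,0,0,0,-0.008,0,0],[0,0,0,0,-0.008,0,0]]'
python3 look.py pics/e.png
```

```text
time_s: 11.45
position: [0.5135, -0.1075, 0.0116]
tool_rot: [[0.993, -0.117, 0.0], [-0.117, -0.993, 0.001], [0.0, -0.001, -1.0]]
ft_force: [-0.2, -3.5, 2.3]
grip_width: 0.0004
gripper_force: 1.6
tilt 0.04905929339505152 TCP rel P u,z,lat -130.83475922437003 -10.425137803562883 0.08636521499209848 [-25.  35.  95.   0.  51.  72.]
```

View pics/e.png

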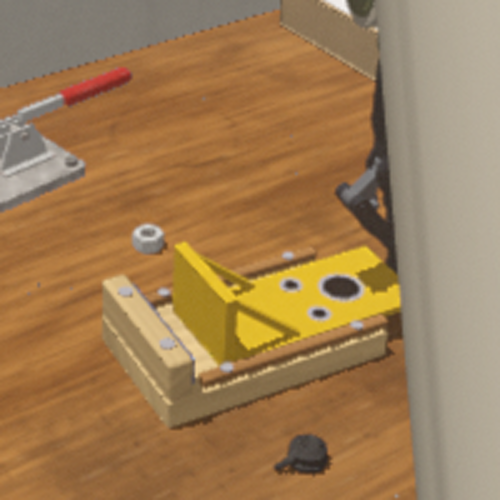

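The foot is now at (205,320), with a gap to the felt of about 25 mm. I'll keep going and watch the force.

```bash
python3 -m jog '[[0,0,0,0,-0.004,0,0],[0,0,0,0,-0.004,0,0],[0,0,0,0,-0.004,0,0],[0,0,0,0,-0.004,0,0],[0,0,0,0,-0.003,0,0],[0,0,0,0,0,0,0]]'
python3 - <<'E'
from h import *
d=optics.get_image('scene');cv2.imwrite('pics/f.png',cv2.resize(d['pixels'][250:350,280:420,::-1],None,fx=5,fy=5,interpolation=2))
E
```

```text
time_s: 12.25
position: [0.5155, -0.0886, 0.0114]
tool_rot: [[0.993, -0.117, -0.0], [-0.117, -0.993, 0.001], [-0.0, -0.001, -1.0]]
ft_force: [-0.0, 0.0, 1.1]
grip_width: -0.0001
gripper_force: 0.0
```

View pics/f.png

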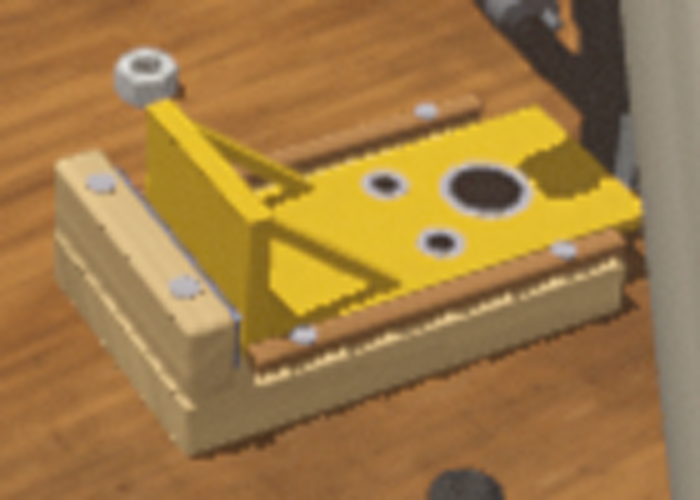

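The foot at (245,330) is a few millimetres short of the felt at (237,330), and the bracket is parallel to the tray. I'll finish in small steps.

```bash
python3 -m jog '[[0,0,0,0,-0.002,0,0],[0,0,0,0,-0.001,0,0]]' | grep -E 'pos|ft_|gripper_'
python3 -m jog '[[0,0,0,0,-0.001,0,0],[0,0,0,0,-0.001,0,0]]' | grep -E 'pos|ft_|gripper_'
```

```text
position: [0.5159, -0.0861, 0.0115]
ft_force: [0.6, -1.5, -0.4]
gripper_force: 0.6
position: [0.5161, -0.0844, 0.0115]
ft_force: [-1.7, -7.3, -2.0]
gripper_force: 3.6
```

```bash
python3 -m jog '[[0,0,0,0,-0.001,0,0],[0,0,0,0,-0.001,0,0]]' | grep -E 'pos|ft_|gripper_'
```

```text
position: [0.5162, -0.0841, 0.0116]
ft_force: [-4.6, -17.9, -1.3]
gripper_force: 9.2
```

The force rose to 18 N, so the bracket is seated against the felt. I'll back off, raise the tool and check.

```bash
python3 -m jog '[[0,0,0,0,0.003,0,0],[0,0,0,0,0.02,0,0],[0,0,0,0,0.04,0,0],[0,0,0,0,0,-0.05,0],[0,0,0,0,0.06,-0.01,0],[0,0,0,0,0.06,0,0],[0,0,0,0,0.06,0,0],[0,0,0,0,0.06,0,0],[0,0,0,0,0,0,0]]'
python3 - <<'E'
from h import *
ims=[]
for n,(r,c) in(('scene',(230,280)),('top',(220,285))):
    d=optics.get_image(n);ims.append(cv2.resize(d['pixels'][r:r+130,c:c+130,::-1],None,fx=3,fy=3,interpolation=2))
cv2.imwrite('pics/g.png',np.hstack(ims))
E
```

```text
time_s: 14.18
position: [0.4801, -0.3867, 0.0709]
tool_rot: [[0.993, -0.121, 0.001], [-0.121, -0.993, 0.0], [0.001, -0.0, -1.0]]
ft_force: [1.0, 0.3, -0.6]
grip_width: -0.0002
gripper_force: 0.0
```

View pics/g.png

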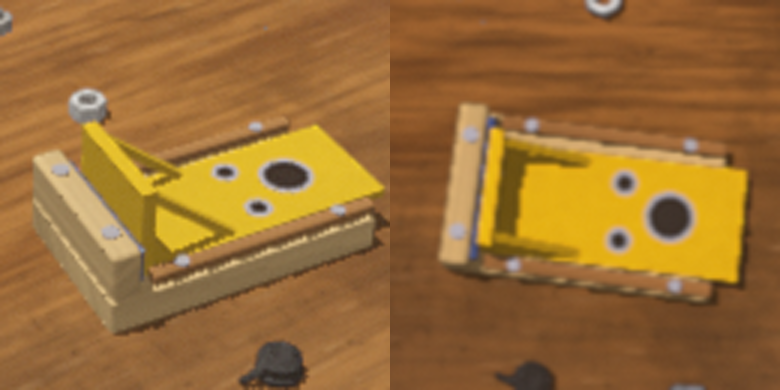

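The bracket lies flat with its foot against the felt at about (487,190) in the right view. It is parallel to the rails, overhangs the open end slightly, and the loose parts look undisturbed. I'll hand it in.

```bash
python3 -c "
from rig import job;print(job.close_job())"
```

```text
the job is handed in; nothing more can be done
None
```

I tipped the bracket over, eased it down onto its plate, pushed it back until its foot was against the stop's felt, and handed the job in at about 14 s; no verdict was returned, but the last pictures show it lying flat and square to the tray, with the nut and boot where they were and the stone barely in frame.

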